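# Feed the cheese along the slicing-board fence with the push stick

## Task

Pick up the wooden push stick by its upright grip and use it to square the block of cheese against the long fence of the slicing board. Then, still with the stick, push the cheese along the fence until it meets the end stop, keeping it flat on the board and against the fence all the way and never touching it with the gripper. Finally set the stick down flat and let go.

Things in the scene. Friction and masses are not known exactly. Their poses are not given: they have to be found in the camera images.
- board: Fixed wooden slicing board 110 (x) x 340 (y) x 14 mm. Origin: centre of underside; +x away from the robot, +y to its left, within 7 degrees. Along the far edge a dark wooden fence rail, 16 mm thick, top at z = 34 mm, inner face at x = +39 mm. Across the right end a like rail, the end stop, inner face at y = -152 mm. Near side and left end open. Cabinets hang 0.43 m up over world x > 0.59 m: lift low.
- cheese: Block of pale yellow cheese with a white paper band, 50 (x) x 90 (y) x 40 mm high, 0.3 kg, loose on the left part of the board, 18 to 30 mm off the fence and up to 8 degrees askew. Origin: centre of underside; y runs along the fence. Seated against fence and stop it is at x = +14, y = -107 mm in the board's frame.
- stick_grip (a point): Centre of the upright grip of the loose wooden push stick: a flat bar 30 (x) x 200 (y) x 20 mm high with square ends, lying on the worktop left of the board; a fin 16 mm thick (x), 70 mm long (y) rises from its middle to 62 mm. This point is 41 mm above the underside, 100 mm from either end, on the centre line. 0.12 kg.

How it is judged:
By the outcome, as a careful person would: the job done as asked, in the order asked, and still so for the second after the job is handed in, with the robot touching nothing.
It also fails if it takes over 48 s, if anything falls off the work surface, if the arm or the gripper's body presses on something with over 40 N, if the wrist force passes 120 N, or if a joint passes its speed limit or range.

## Robot

A 6-joint arm with a two-finger parallel gripper is mounted at the origin on a cart in front of the work surface, level with it; the furniture and walls round the work are solid. World frame = base frame: x ahead of the robot, y to its left, z up, the work surface at z = 0. Lengths are in m, angles in degrees, forces in N, time in s.
With the tool pointing down it reaches from about 0.3 to 0.75 m from the base axis. Payload 8.5 kg.
Tool frame: the origin (TCP) lies at the very end of the fingers, on their centre line; the grasp point (between the pads) lies 19 mm behind it; z points along the fingers, y is the line along which they close (so a half turn about z gives the same grasp; the last joint's range is limited). The gripper opens to 85 mm and grips with 20 to 120 N. Pads are 22 mm wide; open, the fingers measure 114 mm over their backs; the gripper's body (76 mm by 85 mm) begins 54 mm behind the grasp point. The pads swing forward as they close: fully open they stand 13 mm farther back than shut.
Start: joints at [-89.513, 21.807, 74.336, -0, 83.858, -12.336], TCP at [0.122, -0.536, 0.2] pointing down, gripper open.
Joint ranges: [-178.18, 178.18], [-50.72, 133.34], [12.68, 142.11], [-81.47, 261.47], [9.98, 163.14], [-165.26, 165.26]. Speed limits (degrees/s): [136.94, 136.94, 180, 180, 180, 180].

## Interface

Orientations are given as a 3x3 rotation matrix whose columns are the frame's x, y, z axes.
In Python, from rig import observe, cams, ticket gives the robot as it stands.
- The arm moves only by the tool move_arm, never from a script. Its arguments are lists of equal length, an entry for each row: "jaw": the finger opening in cm, from 0 to 8.54; "dp": the shift along the tool's x, y, z in cm, a list of three; "turn": the turn, a rotation vector about the tool's x, y, z in rad, a list of three. In form: {"jaw": [jaw, ...], "dp": [[tx, ty, tz], ...], "turn": [[wx, wy, wz], ...]}. A call has 1 to 12 rows; each row shifts and turns the commanded pose from where the row before left it, along the tool's axes as they then stand; what a row does not reach is not made up. A row lasts 1/12 s, in which the tool goes at most 41.7 mm and 7.16 degrees, less where a joint would pass 70% of its speed; a pose out of reach is approached as far as the arm can. A call is refused whole if a number of a shift passes 4.17 or a number of a turn 0.125, either way. A call with a gripper value outside its range is refused whole. The fingers move at their own pace and stop on an object; "force" is the grip in N (left out, the last holds). Time passes only in rows, so rows that do not move let the fingers close. It gives the time, the measured TCP pose, the force, the opening and the grip force at its end, in the units of the state.
- observe(): the state, without advancing time (a new reading comes with each control period).
- cams.get_image(name): name is "side" or "top" or "wrist"; returns (picture, depth): 400x640x3 uint8, red, green, blue; 400x640 float32, m along the optical axis (not along the pixel's ray), 0 where there is no reading.
- cams.calibration(name): a dict with "vertical_fov" (degrees; the focal length in pixels is half the picture's height over the tangent of half this angle, whatever the lens; pixels are square), "cx", "cy" (the principal point, pixels), "view" (4x4, takes a point from world to camera coordinates); the wrist camera has in their place "tool_from_camera" (4x4, takes a point from camera to tool coordinates, whose origin is the TCP and whose axes are the flange's). Camera axes: x right, y up, looking along -z (the intrinsics and any distortion apply to the point x, -y, -z); pixel columns grow to the right and rows downward; lengths in m; the calibration is good to about 2 mm. A picture is of the moment at which its call begins: read the wrist's pose just before it. calibration takes no time and is no camera call.
- ticket.close_job(): hands the job in; it is judged then, once.
Trained networks look in the newest picture that a camera, given by its name, has taken for a name from the list of things; names that differ only in an ending like _2 or _b are one class to them, and where a whole thing is asked for, a point or a joint stands for the part that bears it (a point fixed in the world has none). Each returns a list of dicts, best first, with "p" (0 to 1); they miss things now and then, are a little off and sometimes report something else, mostly with a low value. They report only what shows in the picture. A call takes as long as a camera call.
- cams.spot_in(camera, query): "box" ([centre column, centre row, width, height] as shares, 0 to 1, of the picture: columns of its width, rows of its height, round what is visible of it).
- cams.outline_of(camera, query): "mask" (400x640 bool, what is visible of it) and "box" ([centre column, centre row, width, height] as shares, 0 to 1, of the picture: columns of its width, rows of its height, round what is visible of it).
- cams.mark_of(camera, query): "location" ([column, row] as shares, 0 to 1, of the picture: columns of its width, rows of its height: a listed point, or the origin of a listed thing).
The state is a dict: "time_s": time; "q": joint angles; "qvel": joint speeds; "joint_efforts": joint torques, N m; "position": TCP position; "tool_rot": TCP orientation; "ft_force": force on the tool from outside, world axes, zero at the start; "wrist_torque": the same for the moment, N m; "grip_width": finger opening in m; "gripper_force": force on a finger pad.
Only numpy, scipy, OpenCV 4.12 (cv2) and the standard library are available. Lean on these libraries where they do the work, as an engineer would, in place of code of your own. Each camera call takes 0.05 s, during which the arm holds its last target. There are 200 camera calls.

## Working session

There is one attempt and no reset: what is moved stays moved. The work goes in short steps, Python scripts to look and compute and a tool call to move; the robot and the scene stay as the last step left them, time stands still between calls to the robot, and variables do not carry over. Pictures are saved under pics/ and viewed, at most 10 in all, crops included, and the job is handed in when it is done.

Besides the shell and the picture viewer there is one more tool, called by a JSON object that holds its "api" and its "payload", one argument or row to a line. move_arm: Moves the arm, as the interface text tells. Its arguments: {"type":"object","properties":{"jaw":{"type":"array","items":{"type":"number"}},"dp":{"type":"array","items":{"type":"array","items":{"type":"number"}}},"turn":{"type":"array","items":{"type":"array","items":{"type":"number"}}},"force":{"type":"number"}},"required":["jaw","dp","turn"]}

```bash
mkdir -p pics; ls; cat > h.py <<'E'
import numpy as np, cv2
from rig import observe, cams, ticket
def cal(n):
    c=cams.calibration(n); f=200/np.tan(np.radians(c["vertical_fov"])/2); return c,f
def c2w(n,st=None):
    c,f=cal(n)
    if n=="wrist":
        T=np.eye(4);T[:3,:3]=np.array(st["tool_rot"]);T[:3,3]=st["position"]
        return T@np.array(c["tool_from_camera"])
    return np.linalg.inv(np.array(c["view"]))
def ptw(n,u,v,d,st=None):
    c,f=cal(n); u=np.asarray(u,float);v=np.asarray(v,float);d=np.asarray(d,float)
    P=np.stack([(u-c["cx"])/f*d,-(v-c["cy"])/f*d,-d,np.ones_like(d)],-1)
    return (P@c2w(n,st).T)[...,:3]
def cloud(n,depth,st=None):
    v,u=np.mgrid[0:400,0:640]; return ptw(n,u,v,depth,st)
E
python3 - <<'E'
from h import *
for n in["side","top","wrist"]:
    st=observe(); im,d=cams.get_image(n); cv2.imwrite(f"pics/{n}0.png",im[:,:,::-1]); np.savez(f"{n}0.npz",im=im,d=d)
    c,f=cal(n); print(n,{k:np.round(v,3) for k,v in c.items()},f,d.min(),d.max())
    if n!="wrist":
      for q in["board","cheese","stick_grip"]:
        r=cams.mark_of(n,q); 
        for x in r[:2]: 
            u,v=x["location"][0]*640,x["location"][1]*400; dd=d[int(v),int(u)]
            print(q,round(x["p"],2),round(u),round(v),dd,ptw(n,u,v,dd).round(3))
s=observe();print(s["time_s"],s["position"],np.round(s["tool_rot"],3))
E
```

```text
pics
side {'vertical_fov': np.float64(50.967), 'cx': np.float64(317.021), 'cy': np.float64(192.648), 'view': array([[-0.974, -0.224,  0.018,  0.493],
       [ 0.1  , -0.36 ,  0.928, -0.061],
       [-0.202,  0.906,  0.373, -0.893],
       [ 0.   ,  0.   ,  0.   ,  1.   ]])} 419.6181502801137 0.0 3.8544335
board 0.76 322 193 0.8919208 [0.476 0.087 0.048]
cheese 0.75 321 197 0.89784 [0.478 0.085 0.037]
stick_grip 0.84 297 243 0.6597886 [0.463 0.335 0.06 ]
top {'vertical_fov': np.float64(56.133), 'cx': np.float64(313.818), 'cy': np.float64(206.473), 'view': array([[-0.001, -1.   , -0.029,  0.161],
       [ 0.99 , -0.005,  0.139, -0.503],
       [-0.139, -0.028,  0.99 , -0.85 ],
       [ 0.   ,  0.   ,  0.   ,  1.   ]])} 375.0961734780964 0.0 1.9481479
board 0.69 389 208 0.9013415 [ 0.501 -0.02   0.018]
stick_grip 0.71 250 217 0.8624209 [0.476 0.305 0.063]
wrist {'vertical_fov': np.float64(69.746), 'cx': np.float64(317.21), 'cy': np.float64(200.242), 'tool_from_camera': array([[ 0.001,  0.955,  0.295,  0.076],
       [ 1.   , -0.001,  0.   ,  0.001],
       [ 0.   ,  0.295, -0.955, -0.173],
       [ 0.   ,  0.   ,  0.   ,  1.   ]])} 286.9807279940889 0.0 1.7214931
0.45 [ 0.12205015 -0.53622742  0.19986092] [[ 0.975  0.222  0.   ]
 [ 0.222 -0.975  0.   ]
 [ 0.    -0.    -1.   ]]
```

View pics/top0.png

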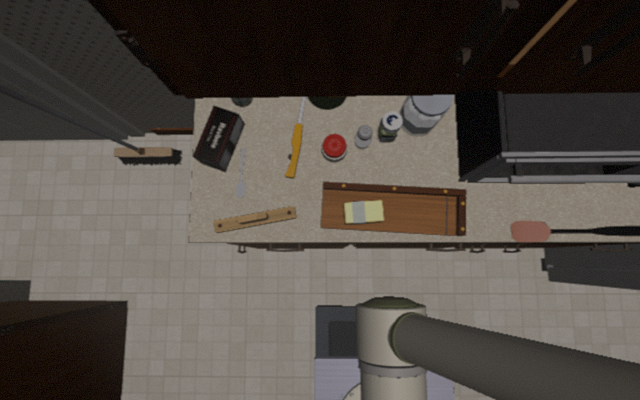

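View pics/side0.png

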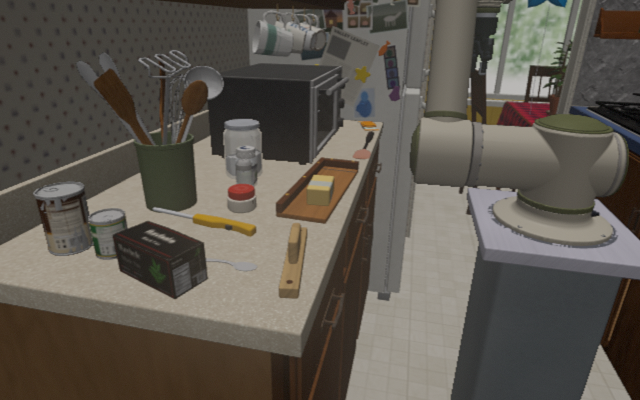

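The top view shows the stick around (255,219), yawed slightly. The board spans columns 322–466 and rows 183–235, with the cheese at (364,211). The side view agrees. Next I'll measure from depth in both views.

```bash
cat >> h.py <<'E'
def rect(P,lo,hi,reg):
    m=(P[...,2]>lo)&(P[...,2]<hi)&(P[...,0]>reg[0])&(P[...,0]<reg[1])&(P[...,1]>reg[2])&(P[...,1]<reg[3])
    xy=(P[m][:,:2]*1000).astype(np.float32)
    if len(xy)<8: return None
    (c,s,a)=cv2.minAreaRect(xy)
    if s[0]<s[1]: s=(s[1],s[0]); a=a+90
    a=a-90                      # angle of long axis from world +y
    a=(a+90)%180-90
    return np.round(c,1),np.round(s,1),round(a,2),len(xy),round(float(np.median(P[m][:,2]))*1000,1)
E
python3 - <<'E'
from h import *
for n in["top","side"]:
    z=np.load(n+"0.npz");P=cloud(n,z["d"]);P[z["d"]==0]=9
    print(n)
    for nm,lo,hi,r in [("bar",.012,.028,(.4,.56,.18,.45)),("fin",.05,.075,(.4,.56,.2,.42)),("cheese",.045,.065,(.43,.54,-.05,.16)),("boardtop",.008,.02,(.4,.58,-.23,.17)),("rails",.026,.041,(.4,.6,-.24,.17)),("fence",.026,.041,(.515,.6,-.24,.17)),("table",-.01,.008,(.4,.56,.18,.45))]:
        print(nm,rect(P,lo,hi,r))
E
```

```text
top
bar (array([476.5, 304.7]), array([199.6,  30.4]), 10.48, 780, 21.0)
fin (array([476.4, 304.4]), array([68.8, 16.3]), 10.4, 219, 62.2)
cheese (array([489. ,  45.3]), array([89.9, 50.3]), 3.94, 848, 55.3)
boardtop (array([512.5, -24.2]), array([334.1, 135.7]), -3.3, 4400, 15.2)
rails (array([502.2, -55.8]), array([378. , 163.2]), 6.46, 1451, 34.8)
fence (array([541.7, -51.3]), array([378. ,  83.6]), 6.46, 1117, 34.8)
table (array([490.7, 315. ]), array([270. , 138.7]), -0.01, 5036, 1.3)
side
bar (array([475.1, 303.7]), array([201.1,  30.2]), 10.49, 879, 22.1)
fin (array([475. , 304.4]), array([67.2, 16.2]), 10.32, 266, 63.0)
cheese (array([487.,  46.]), array([90. , 49.4]), 3.64, 442, 56.8)
boardtop (array([511. , -23.6]), array([333.1, 136.8]), -3.0, 1668, 17.0)
rails (array([501.6, -55. ]), array([376.1, 165.2]), 6.34, 974, 35.5)
fence (array([571.5, -50.8]), array([374.9,  84.9]), -5.74, 630, 36.2)
table (array([489.7, 315. ]), array([270. , 140.6]), 0.0, 6548, 2.4)
```

```bash
python3 - <<'E'
from h import *
for n in["top","side"]:
    z=np.load(n+"0.npz");P=cloud(n,z["d"]);P[z["d"]==0]=9
    c=np.array([.500,-.025]);a=np.radians(-3.1)
    for it in range(4):
        ex=np.array([np.cos(a),np.sin(a)]);ey=np.array([-ex[1],ex[0]])
        X=(P[...,:2]-c)@ex;Y=(P[...,:2]-c)@ey;Z=P[...,2]
        m=(Z>.029)&(Z<.040)&(X>.03)&(X<.065)&(abs(Y)<.19)
        xy=(P[m][:,:2]*1000).astype(np.float32);r=cv2.minAreaRect(xy)
        b=r[2]; b=(b+45)%90-45; a=np.radians(b)
        ex=np.array([np.cos(a),np.sin(a)]);ey=np.array([-ex[1],ex[0]])
        c=np.array(r[0])/1000-ex*.047
    print(n,"fence ctr",r,len(xy),"board c",c.round(4),"yaw",b)
    X=(P[...,:2]-c)@ex;Y=(P[...,:2]-c)@ey
    m=(Z>.029)&(Z<.040)&(X>-.06)&(X<.02)&(Y<-.1)&(Y>-.2);print("stop y",np.percentile(Y[m],[1,50,99])*1000)
    m=(Z>.010)&(Z<.022)&(X>-.07)&(X<.03)&(abs(Y)<.2);print("deck x,y",np.percentile(X[m],[.5,99.5])*1000,np.percentile(Y[m],[.2,99.8])*1000)
    ch=dict(top=(.489,.0453),side=(.487,.046))[n];print("cheese in board",((np.array(ch)-c)@ex*1e3).round(1),((np.array(ch)-c)@ey*1e3).round(1))
s=observe();print(s["time_s"])
E
```

```text
top fence ctr ((540.04638671875, -28.511489868164062), (338.6216735839844, 31.98379135131836), 85.89639282226562) 1024 board c [ 0.4932 -0.0251] yaw -4.103607177734375
stop y [-169.94624531 -160.43063083 -152.24720857]
deck x,y [-48.31034809  29.68177617] [-153.7799271   168.22436665]
cheese in board -9.2 70.0
side fence ctr ((538.1475219726562, -30.701263427734375), (341.69329833984375, 30.96483039855957), 86.10679626464844) 486 board c [ 0.4913 -0.0275] yaw -3.8932037353515625
stop y [-169.29195205 -155.29515821 -149.78613322]
deck x,y [-48.27360269  29.5754955 ] [-158.13408039  170.75306735]
cheese in board -9.2 73.1
0.45
```

```bash
python3 - <<'E'
from h import *
for n in["top","side"]:
    z=np.load(n+"0.npz");P=cloud(n,z["d"]);P[z["d"]==0]=9
    c=np.array([.487,-.025]);a=np.radians(-3.1);Z=P[...,2]
    for it in range(6):
        ex=np.array([np.cos(a),np.sin(a)]);ey=np.array([-ex[1],ex[0]])
        X=(P[...,:2]-c)@ex;Y=(P[...,:2]-c)@ey
        m=(Z>.029)&(Z<.042)&(X>.028)&(X<.068)&(Y>-.14)&(Y<.165)
        bx=[];by=[]
        for y0 in np.arange(-.14,.16,.01):
            k=m&(Y>y0)&(Y<y0+.01)
            if k.sum()>4: bx.append((X[k].min()+X[k].max())/2);by.append(y0+.005)
        s,i=np.polyfit(by,bx,1); a-=np.arctan(s); c=c+ex*(i-.047)
        k=(Z>.010)&(Z<.022)&(X>-.05)&(X<.03)&(Y>.1)&(Y<.2); c=c+ey*(np.percentile(Y[k],99.5)-.170)
    print(n,"board c",c.round(4),"yaw",np.degrees(a).round(2),"w",X[m].min(),X[m].max())
    m=(Z>.029)&(Z<.042)&(X>-.06)&(X<.02)&(Y<-.1)&(Y>-.2);print("stop y",np.percentile(Y[m],[1,99])*1000)
    m=(Z>.010)&(Z<.022)&(X>-.07)&(X<.05)&(abs(Y)<.14);print("deck x",np.percentile(X[m],[.5,99.5])*1000)
    ch=dict(top=(.489,.0453),side=(.487,.046))[n];print("cheese in board",((np.array(ch)-c)@ex*1e3).round(1),((np.array(ch)-c)@ey*1e3).round(1))
E
```

```text
top board c [ 0.4995 -0.0269] yaw -3.53 w 0.038727981606401576 0.05588168636280151
stop y [-168.2453886  -150.80316193]
deck x [-54.08667738  39.70371677]
cheese in board -14.9 71.4
side board c [ 0.498  -0.0271] yaw -3.79 w 0.038649093690874374 0.056067056376764665
stop y [-170.14760479 -150.71396027]
deck x [-54.68056985  41.01476312]
cheese in board -15.8 72.2
```

{"api": "move_arm", "payload": {
  "jaw": [6, 6, 6, 6, 6, 6, 6, 6, 6, 6, 6, 6],
  "dp": [
    [3.2, -2.4, 0],
    [3.2, -2.4, 0],
    [3.2, -2.4, 0],
    [3.2, -2.4, 0],
    [3.2, -2.4, 0],
    [3.2, -2.4, 0],
    [3.2, -2.4, 0],
    [3.2, -2.4, 0],
    [3.2, -2.4, 0],
    [3.2, -2.4, 0],
    [3.2, -2.4, 0],
    [3.2, -2.4, 0]
  ],
  "turn": [
    [0, 0, 0],
    [0, 0, 0],
    [0, 0, 0],
    [0, 0, 0],
    [0, 0, 0],
    [0, 0, 0],
    [0, 0, 0],
    [0, 0, 0],
    [0, 0, 0],
    [0, 0, 0],
    [0, 0, 0],
    [0, 0, 0]
  ]
}}

```text
time_s: 1.45
position: [0.4336, -0.1685, 0.2002]
tool_rot: [[0.975, 0.222, 0.001], [0.222, -0.975, -0.0], [0.0, 0.001, -1.0]]
ft_force: [1.4, -0.2, 1.1]
grip_width: 0.0601
gripper_force: 0.0
```

{"api": "move_arm", "payload": {
  "jaw": [6, 6, 6, 6, 6, 6, 6, 6, 6, 6, 6, 6],
  "dp": [
    [1.23, -3.77, 0],
    [1.23, -3.77, 0],
    [1.23, -3.77, 0],
    [1.23, -3.77, 0],
    [1.23, -3.77, 0],
    [1.23, -3.77, 0],
    [1.23, -3.77, 0],
    [1.23, -3.77, 0],
    [1.23, -3.77, 0],
    [1.23, -3.77, 0],
    [1.23, -3.77, 0],
    [1.23, -3.77, 0]
  ],
  "turn": [
    [0, 0, 0],
    [0, 0, 0],
    [0, 0, 0],
    [0, 0, 0],
    [0, 0, 0],
    [0, 0, 0],
    [0, 0, 0],
    [0, 0, 0],
    [0, 0, 0],
    [0, 0, 0],
    [0, 0, 0],
    [0, 0, 0]
  ]
}}

```text
time_s: 2.45
position: [0.4758, 0.3058, 0.2]
tool_rot: [[0.975, 0.222, 0.0], [0.222, -0.975, 0.0], [0.0, 0.0, -1.0]]
ft_force: [0.7, 0.3, 0.7]
grip_width: 0.0603
gripper_force: 0.0
```

{"api": "move_arm", "payload": {
  "jaw": [6, 6, 6, 6, 6, 6, 6, 6, 6, 6, 6, 6],
  "dp": [
    [0, 0, 0],
    [0, 0, 0],
    [0, 0, 0],
    [0, 0, 0],
    [0, 0, 0],
    [0, 0, 0],
    [0, 0, 0],
    [0, 0, 0],
    [0, 0, 0],
    [0, 0, 0],
    [0, 0, 0],
    [0, 0, 0]
  ],
  "turn": [
    [0, 0, -0.12],
    [0, 0, -0.12],
    [0, 0, -0.12],
    [0, 0, -0.12],
    [0, 0, -0.12],
    [0, 0, -0.12],
    [0, 0, -0.12],
    [0, 0, -0.12],
    [0, 0, -0.12],
    [0, 0, -0.12],
    [0, 0, -0.12],
    [0, 0, -0.12]
  ]
}}

```text
time_s: 3.45
position: [0.4761, 0.3037, 0.1999]
tool_rot: [[-0.099, 0.995, -0.0], [0.995, 0.099, 0.0], [0.0, -0.0, -1.0]]
ft_force: [-0.8, 0.4, 0.1]
grip_width: 0.0598
gripper_force: 0.0
```

```bash
python3 - <<'E'
from h import *
st=observe();im,d=cams.get_image("wrist");cv2.imwrite("pics/w1.png",im[:,:,::-1])
P=cloud("wrist",d,st);P[d==0]=9
for nm,lo,hi,r in [("bar",.012,.028,(.4,.56,.18,.45)),("fin",.05,.075,(.4,.56,.2,.42))]: print(nm,rect(P,lo,hi,r))
print((d==0).mean(),st["position"])
E
```

```text
bar (array([476.7, 302.8]), array([199.6,  30.1]), 10.52, 2837, 18.5)
fin (array([476.7, 302.5]), array([69.9, 16. ]), 10.56, 831, 60.0)
0.00402734375 [0.47608189 0.30365365 0.19990974]
```

View pics/w1.png

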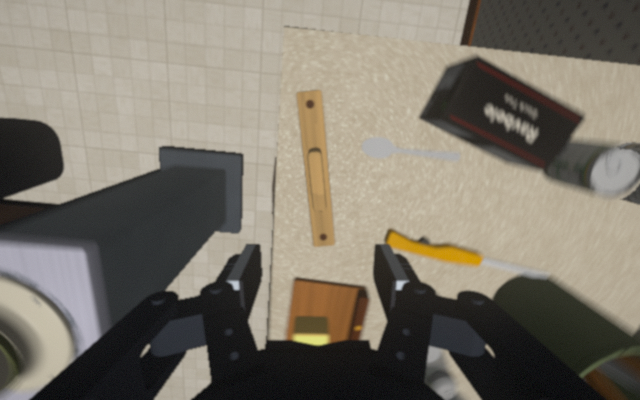

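The wrist view shows the stick at columns 300–330, rows 90–245, with the fin at (317,180). This agrees with the fixed cameras to about 1.5 mm, so I'll align, descend and grip.

{"api": "move_arm", "payload": {
  "jaw": [6, 6, 6, 6, 6, 6, 6, 6, 6, 6],
  "dp": [
    [0, 0, 2],
    [0, 0, 2.5],
    [0, 0, 2.5],
    [0, 0, 2.5],
    [0, 0, 2.5],
    [0, 0, 2.5],
    [0, 0, 1.5],
    [0, 0, 1],
    [0, 0, 0.6],
    [0, 0, 0]
  ],
  "turn": [
    [0, 0, -0.084],
    [0, 0, 0],
    [0, 0, 0],
    [0, 0, 0],
    [0, 0, 0],
    [0, 0, 0],
    [0, 0, 0],
    [0, 0, 0],
    [0, 0, 0],
    [0, 0, 0]
  ]
}}

```text
time_s: 4.33
position: [0.4759, 0.3036, 0.0233]
tool_rot: [[-0.175, 0.985, -0.001], [0.985, 0.175, -0.0], [-0.0, -0.001, -1.0]]
ft_force: [-1.0, -0.8, 0.7]
grip_width: 0.0598
gripper_force: 0.0
```

{"api": "move_arm", "payload": {
  "jaw": [3, 1.5, 1, 1, 1, 1, 1, 1, 1, 1],
  "dp": [
    [0, 0, 0],
    [0, 0, 0],
    [0, 0, 0],
    [0, 0, 0],
    [0, 0, 0],
    [0, 0, 0],
    [0, 0, 0],
    [0, 0, 0],
    [0, 0, 0],
    [0, 0, 0]
  ],
  "turn": [
    [0, 0, 0],
    [0, 0, 0],
    [0, 0, 0],
    [0, 0, 0],
    [0, 0, 0],
    [0, 0, 0],
    [0, 0, 0],
    [0, 0, 0],
    [0, 0, 0],
    [0, 0, 0]
  ],
  "force": 80
}}

```text
time_s: 5.17
position: [0.4764, 0.3038, 0.0251]
tool_rot: [[-0.176, 0.984, 0.002], [0.984, 0.176, 0.001], [0.0, 0.002, -1.0]]
ft_force: [-1.6, -0.8, 6.3]
grip_width: 0.0126
gripper_force: 78.4
```

{"api": "move_arm", "payload": {
  "jaw": [1, 1, 1, 1, 1, 1, 1, 1],
  "dp": [
    [0, 0, -0.5],
    [0, 0, -1.5],
    [0, 0, -2],
    [0, 0, -2],
    [0, 0, -2],
    [0, 0, -1],
    [0, 0, 0],
    [0, 0, 0]
  ],
  "turn": [
    [0, 0, 0],
    [0, 0, 0],
    [0, 0, 0],
    [0, 0, 0.08],
    [0, 0, 0.08],
    [0, 0, 0.087],
    [0, 0, 0],
    [0, 0, 0]
  ]
}}

```text
time_s: 5.83
position: [0.476, 0.3036, 0.1141]
tool_rot: [[0.067, 0.998, 0.001], [0.998, -0.067, 0.0], [0.0, 0.001, -1.0]]
ft_force: [0.5, -0.9, -1.2]
grip_width: 0.0129
gripper_force: 78.4
```

{"api": "move_arm", "payload": {
  "jaw": [1, 1, 1, 1, 1, 1, 1, 1, 1, 1],
  "dp": [
    [-1.2, -0.26, 0],
    [-2.5, -0.4, 0],
    [-2.7, -0.44, 0],
    [-2.7, -0.44, 0],
    [-2.7, -0.44, 0],
    [-2.7, -0.44, 0],
    [-2.5, -0.4, 0],
    [-1.5, -0.24, 0],
    [-0.5, 0, 0],
    [0, 0, 0]
  ],
  "turn": [
    [0, 0, 0],
    [0, 0, 0],
    [0, 0, 0],
    [0, 0, 0],
    [0, 0, 0],
    [0, 0, 0],
    [0, 0, 0],
    [0, 0, 0],
    [0, 0, 0],
    [0, 0, 0]
  ]
}}

```text
time_s: 6.67
position: [0.432, 0.1155, 0.1134]
tool_rot: [[0.07, 0.998, -0.001], [0.998, -0.07, 0.0], [-0.0, -0.001, -1.0]]
ft_force: [-0.2, 0.0, -1.6]
grip_width: 0.0129
gripper_force: 78.4
```

```bash
python3 - <<'E'
from h import *
st=observe();print(st["position"],st["ft_force"],np.round(st["tool_rot"],3).tolist(),st["time_s"])
for n in["side","top"]:
    im,d=cams.get_image(n);cv2.imwrite(f"pics/{n}2.png",im[:,:,::-1]);np.savez(n+"2.npz",im=im,d=d)
E
```

```text
[0.43198192 0.11554088 0.11336317] [-0.16353807  0.04098863 -1.58463598] [[0.07, 0.998, -0.001], [0.998, -0.07, 0.0], [-0.0, -0.001, -1.0]] 6.6667
```

View pics/side2.png

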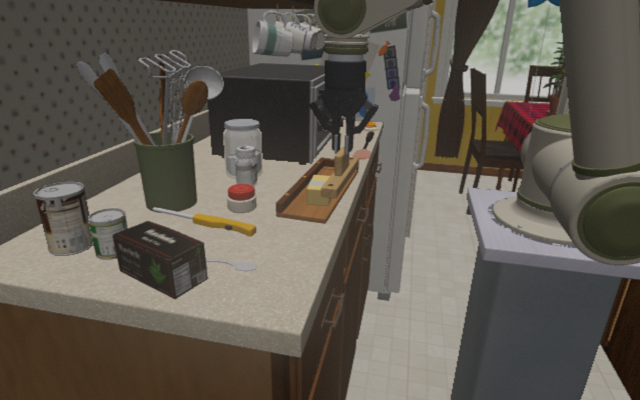

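View pics/top2.png

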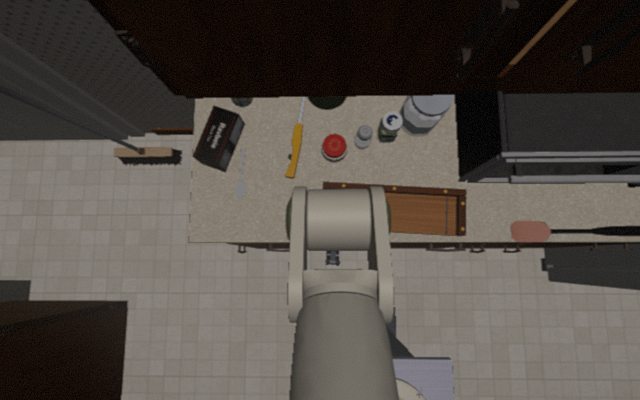

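The side view shows the stick in the jaws at (325–358, 150–200), clear of the cheese. The top view is hidden by the arm. I'll check from the side depth and the wrist camera that the stick is level.

```bash
cat >> h.py <<'E'
C=np.array([.4988,-.027]);A=np.radians(-3.65);EX=np.array([np.cos(A),np.sin(A)]);EY=np.array([-EX[1],EX[0]])
def tob(P):
    Q=P.copy();Q[...,0]=(P[...,:2]-C)@EX;Q[...,1]=(P[...,:2]-C)@EY;return Q*1000
E
python3 - <<'E'
from h import *
st=observe();im,d=cams.get_image("wrist");cv2.imwrite("pics/w3.png",im[:,:,::-1])
for n,d,s in[("side",np.load("side2.npz")["d"],None),("wrist",d,st)]:
    P=cloud(n,d,s);Q=tob(P);Q[d==0]=9e9
    print(n,rect(P,.095,.12,(.38,.48,-.02,.26)))
    for y in range(20,260,20):
        m=(abs(Q[...,1]-y)<6)&(Q[...,2]>85)&(Q[...,2]<125)&(Q[...,0]>-100)&(Q[...,0]<-40)
        if m.sum()>3: q=Q[m]; print(y,m.sum(),"x",q[:,0].min().round(1),q[:,0].max().round(1),"z",np.percentile(q[:,2],[5,50,95]).round(1))
    m=rect(P,.048,.062,(.43,.54,-.05,.16));print("cheese",m)
E
```

```text
side (array([430.5, 116.3]), array([201.6,  30.1]), -4.04, 660, 110.7)
40 10 x -90.4 -72.8 z [111.2 111.7 112.2]
60 20 x -92.4 -76.0 z [ 98.6 111.4 112.4]
80 18 x -92.1 -79.1 z [ 97.5 111.  112. ]
100 18 x -92.1 -82.9 z [ 96.9 110.6 111.9]
120 23 x -92.0 -83.3 z [ 97.4 111.4 121.5]
140 27 x -91.9 -83.7 z [ 96.  111.1 121.4]
160 33 x -91.9 -63.3 z [ 97.6 111.1 122.2]
180 43 x -92.0 -62.0 z [ 98.4 111.1 112. ]
200 47 x -91.5 -63.1 z [ 97.5 111.  111.9]
220 49 x -91.8 -63.5 z [ 99.8 111.2 112.2]
240 161 x -91.6 -61.8 z [ 93.8 102.4 110.8]
cheese (array([493.8,  46.1]), array([89.1, 37.3]), 2.08, 259, 57.0)
wrist (array([432.7, 117.5]), array([195.9,  30.2]), -3.78, 7692, 107.3)
40 100 x -90.0 -60.3 z [106.1 107.2 108. ]
60 509 x -89.6 -60.5 z [106.1 107.2 108.2]
80 28 x -84.6 -64.7 z [106.5 107.5 108.5]
140 227 x -89.8 -60.3 z [105.  107.  108.4]
160 282 x -89.9 -60.1 z [105.3 107.1 108.2]
180 878 x -89.9 -60.3 z [105.9 107.3 108.4]
200 986 x -90.1 -60.0 z [105.7 107.3 108.4]
220 1076 x -90.1 -60.5 z [105.8 107.4 108.6]
240 346 x -90.0 -60.1 z [105.1 106.9 108.3]
cheese (array([488.7,  58.2]), array([62., 50.]), 4.76, 2830, 52.8)
```

{"api": "move_arm", "payload": {
  "jaw": [1, 1, 1, 1, 1, 1],
  "dp": [
    [0, 0, 1.5],
    [0, 0, 2.2],
    [0, 0, 2],
    [0, 0, 1],
    [0, 0, 0.4],
    [0, 0, 0]
  ],
  "turn": [
    [0, 0, -0.004],
    [0, 0, 0],
    [0, 0, 0],
    [0, 0, 0],
    [0, 0, 0],
    [0, 0, 0]
  ]
}}

```text
time_s: 7.32
position: [0.432, 0.1169, 0.0422]
tool_rot: [[0.064, 0.998, -0.002], [0.998, -0.064, 0.0], [-0.0, -0.002, -1.0]]
ft_force: [-0.6, 0.7, -1.5]
grip_width: 0.0129
gripper_force: 78.4
```

{"api": "move_arm", "payload": {
  "jaw": [1, 1, 1, 1, 1, 1, 1, 1, 1, 1, 1, 1],
  "dp": [
    [0, 0.3, 0],
    [0, 0.4, 0],
    [0, 0.4, 0],
    [0, 0.3, 0],
    [0, 0.3, 0],
    [0, 0.3, 0],
    [0, 0.3, 0],
    [0, 0.3, 0],
    [0, 0.3, 0],
    [0, 0.3, 0],
    [0, 0.3, 0],
    [0, 0.3, 0]
  ],
  "turn": [
    [0, 0, 0],
    [0, 0, 0],
    [0, 0, 0],
    [0, 0, 0],
    [0, 0, 0],
    [0, 0, 0],
    [0, 0, 0],
    [0, 0, 0],
    [0, 0, 0],
    [0, 0, 0],
    [0, 0, 0],
    [0, 0, 0]
  ]
}}

```text
time_s: 8.32
position: [0.4704, 0.1137, 0.0428]
tool_rot: [[0.066, 0.998, -0.0], [0.998, -0.066, -0.0], [-0.0, -0.0, -1.0]]
ft_force: [-2.3, 0.8, -1.7]
grip_width: 0.0132
gripper_force: 78.4
```

```bash
cat > look.py <<'E'
from h import *
import sys
k=sys.argv[1]
st=observe();print("TCP board",tob(np.array(st["position"])).round(1),"yaw",np.degrees(np.arctan2(-st["tool_rot"][0][0],st["tool_rot"][1][0])).round(2),np.round(st["ft_force"],1),st["time_s"])
out=[]
for n in["wrist","side"]:
    st=observe();im,d=cams.get_image(n);cv2.imwrite(f"pics/{n}{k}.png",im[:,:,::-1]);out.append(im)
    P=cloud(n,d,st);Q=tob(P);Q[d==0]=9e9
    z0=52.5 if n=="wrist" else 56.5
    m=(abs(Q[...,2]-z0)<3.5)&(Q[...,0]>-60)&(Q[...,0]<45)&(abs(Q[...,1])<150)
    m&=(im[...,0]>150)&(im[...,1]>140)
    q=Q[m][:,:2].astype(np.float32); print(n,"cheese",cv2.minAreaRect(q) if len(q)>5 else None,q.min(0),q.max(0),len(q),np.median(Q[m][:,2]))
cv2.imwrite(f"pics/b{k}.png",np.vstack(out)[:,:,::-1][:, :]) 
E
python3 look.py 4
```

```text
TCP board [-37.3 138.6  42.8] yaw -3.79 [-2.3  0.8 -1.7] 8.3167
wrist cheese ((21.850820541381836, 81.04379272460938), (28.308134078979492, 75.26386260986328), 20.665082931518555) [-4.5702004 41.519077 ] [ 26.509739 112.383995] 452 52.04705580674917
side cheese ((6.891365051269531, 70.15956115722656), (84.55253601074219, 38.2286376953125), 89.72247314453125) [-12.310685  27.954134] [ 26.116787 112.35297 ] 154 57.09134424482906
```

{"api": "move_arm", "payload": {
  "jaw": [1, 1, 1, 1, 1, 1],
  "dp": [
    [0, 0.25, 0],
    [0, 0.25, 0],
    [0, 0.25, 0],
    [0, 0.15, 0],
    [0, 0.1, 0],
    [0, 0, 0]
  ],
  "turn": [
    [0, 0, 0],
    [0, 0, 0],
    [0, 0, 0],
    [0, 0, 0],
    [0, 0, 0],
    [0, 0, 0]
  ]
}}

```text
time_s: 8.92
position: [0.4804, 0.113, 0.0429]
tool_rot: [[0.066, 0.998, 0.0], [0.998, -0.066, -0.0], [-0.0, 0.0, -1.0]]
ft_force: [-0.6, -0.1, -2.2]
grip_width: 0.0129
gripper_force: 78.4
```

{"api": "move_arm", "payload": {
  "jaw": [1, 1, 1],
  "dp": [
    [0, 0.1, 0],
    [0, 0.1, 0],
    [0, 0, 0]
  ],
  "turn": [
    [0, 0, 0],
    [0, 0, 0],
    [0, 0, 0]
  ]
}}

```text
time_s: 9.17
position: [0.4823, 0.1129, 0.0429]
tool_rot: [[0.066, 0.998, 0.0], [0.998, -0.066, -0.0], [0.0, 0.0, -1.0]]
ft_force: [-1.3, -0.3, -1.8]
grip_width: 0.0128
gripper_force: 78.4
```

{"api": "move_arm", "payload": {
  "jaw": [1, 1, 1],
  "dp": [
    [0, 0.1, 0],
    [0, 0.05, 0],
    [0, 0, 0]
  ],
  "turn": [
    [0, 0, 0],
    [0, 0, 0],
    [0, 0, 0]
  ]
}}

```text
time_s: 9.42
position: [0.4832, 0.113, 0.0429]
tool_rot: [[0.066, 0.998, -0.001], [0.998, -0.066, 0.0], [0.0, -0.001, -1.0]]
ft_force: [-3.5, 0.9, -0.4]
grip_width: 0.013
gripper_force: 78.7
```

```bash
python3 look.py 5
```

```text
TCP board [-24.5 138.7  42.9] yaw -3.79 [-3.5  0.9 -0.4] 9.4167
wrist cheese ((34.61204147338867, 80.42557525634766), (27.34414291381836, 75.4698257446289), 20.336091995239258) [ 8.899473 40.975304] [ 38.481464 111.99535 ] 409 52.088059248185964
side cheese ((19.983905792236328, 70.6761703491211), (83.67369079589844, 36.60763168334961), 89.49769592285156) [ 1.5243524 28.936014 ] [ 38.409115 112.458916] 138 57.1324124733612
```

View pics/wrist5.png

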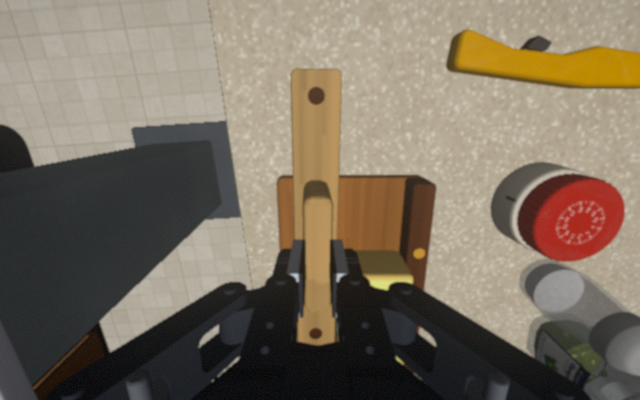

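The wrist view shows the cheese (362–410, from row 250) tight beside the fence and clear of the fingers. I'll press slightly more to seat it, then back off.

{"api": "move_arm", "payload": {
  "jaw": [1, 1, 1],
  "dp": [
    [0, 0.1, 0],
    [0, 0.05, 0],
    [0, 0, 0]
  ],
  "turn": [
    [0, 0, 0],
    [0, 0, 0],
    [0, 0, 0]
  ]
}}

```text
time_s: 9.77
position: [0.4838, 0.1131, 0.0428]
tool_rot: [[0.066, 0.998, -0.003], [0.998, -0.066, 0.001], [0.0, -0.003, -1.0]]
ft_force: [-6.9, 2.1, 4.1]
grip_width: 0.0127
gripper_force: 79.1
```

{"api": "move_arm", "payload": {
  "jaw": [1, 1, 1, 1, 1, 1, 1, 1, 1, 1],
  "dp": [
    [0, -0.3, 0],
    [0, -0.8, 0],
    [0, -1, 0],
    [0, -1, 0],
    [0, -0.4, 0],
    [1.5, 0, 0],
    [2.5, 0, 0],
    [2.5, 0, 0],
    [1.5, 0, 0],
    [0.7, 0, 0]
  ],
  "turn": [
    [0, 0, 0],
    [0, 0, 0],
    [0, 0, 0],
    [0, 0, 0],
    [0, 0, 0],
    [0, 0, 0],
    [0, 0, 0],
    [0, 0, 0],
    [0, 0, 0],
    [0, 0, 0]
  ]
}}

```text
time_s: 10.6
position: [0.4565, 0.2035, 0.0431]
tool_rot: [[0.064, 0.998, 0.002], [0.998, -0.064, 0.0], [0.001, 0.002, -1.0]]
ft_force: [-0.5, -0.7, -1.2]
grip_width: 0.0126
gripper_force: 78.5
```

```bash
python3 look.py 6; python3 - <<'E'
from h import *
z=np.load("top0.npz");Q=tob(cloud("top",z["d"]));Q[z["d"]==0]=9e9
m=(Q[...,2]>6)&(Q[...,0]>-5)&(Q[...,0]<110)&(Q[...,1]>175)&(Q[...,1]<350)
q=Q[m];
for y in range(175,350,15):
    k=q[abs(q[:,1]-y)<8]; 
    if len(k): print(y,len(k),"minx",k[:,0].min().round(),"z",k[:,2].max().round())
E
```

```text
TCP board [-56.9 227.4  43.1] yaw -3.68 [-0.5 -0.7 -1.2] 10.6
175 797 minx 73.0 z 644.0
190 1579 minx 72.0 z 645.0
205 1583 minx 70.0 z 645.0
220 1583 minx 70.0 z 646.0
235 1631 minx 38.0 z 646.0
250 1711 minx 65.0 z 647.0
265 1628 minx 57.0 z 647.0
280 1605 minx 66.0 z 647.0
295 1604 minx 65.0 z 648.0
310 1595 minx 64.0 z 648.0
325 1602 minx 63.0 z 649.0
340 1141 minx 63.0 z 649.0Traceback (most recent call last):
  File "look.py", line 12, in <module>
    q=Q[m][:,:2].astype(np.float32); print(n,"cheese",cv2.minAreaRect(q) if len(q)>5 else None,q.min(0),q.max(0),len(q),np.median(Q[m][:,2]))
                                                                                               ~~~~~^^^
    return umr_minimum(a, axis, None, out, keepdims, initial, where)
ValueError: zero-size array to reduction operation minimum which has no identity
```

```bash
sed -i 's/for n in\["wrist","side"\]/for n in["top","side"]/; s/z0=.*/z0=54/; s/<3.5)/<5)/; s/q=Q\[m\]\[:,:2\].astype(np.float32);/q=Q[m][:,:2].astype(np.float32)\n    if len(q)<6: print(n,"none"); continue\n    else:/' look.py; python3 look.py 6; python3 - <<'E'
from h import *
z=np.load("top0.npz");Q=tob(cloud("top",z["d"]));Q[z["d"]==0]=9e9
m=(Q[...,2]>5)&(Q[...,2]<200)&(Q[...,0]>-5)&(Q[...,0]<90)&(Q[...,1]>175)&(Q[...,1]<350)
q=Q[m]; 
for y in range(180,350,10):
    k=q[abs(q[:,1]-y)<5]; 
    if len(k): print(y,len(k),"minx",k[:,0].min().round(),"z",k[:,2].max().round())
E
```

```text
TCP board [-57.  227.4  43.1] yaw -3.67 [ 0.3  1.  -0.7] 10.65
top cheese ((15.00990104675293, 67.95906829833984), (45.89375686645508, 85.91361236572266), 0.13519176840782166) [-7.898845 25.047749] [ 38.034977 110.9369  ] 482 55.334228813616214
side cheese ((16.537033081054688, 69.99712371826172), (87.73088073730469, 42.38115310668945), 74.98455047607422) [-8.915684 29.288528] [ 38.57334 113.72969] 118 57.07284891252609
180 2 minx 18.0 z 6.0
190 2 minx 50.0 z 6.0
200 2 minx 52.0 z 5.0
210 1 minx 62.0 z 5.0
220 1 minx 66.0 z 6.0
230 2 minx 23.0 z 6.0
240 26 minx 7.0 z 19.0
250 43 minx 65.0 z 20.0
260 33 minx 47.0 z 20.0
270 1 minx 21.0 z 5.0
280 1 minx 63.0 z 5.0
290 2 minx 22.0 z 6.0
300 1 minx 22.0 z 5.0
310 1 minx 26.0 z 5.0
330 2 minx 20.0 z 6.0
340 3 minx -3.0 z 5.0
```

View pics/side6.png

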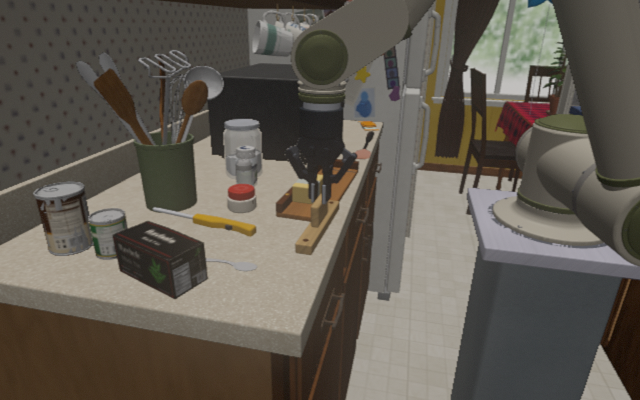

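{"api": "move_arm", "payload": {
  "jaw": [1, 1, 1, 1, 1, 1, 1, 1, 1, 1],
  "dp": [
    [0, 1, 0],
    [0, 1.5, 0],
    [0, 1.7, 0],
    [0, 1.6, 0],
    [0, 1.1, 0],
    [0, 0.4, 0],
    [0, 0, 0],
    [-0.4, 0, 0],
    [-0.4, 0, 0],
    [0, 0, 0]
  ],
  "turn": [
    [0, 0, 0],
    [0, 0, 0],
    [0, 0, 0],
    [0, 0, 0],
    [0, 0, 0],
    [0, 0, 0],
    [0, 0, 0],
    [0, 0, 0],
    [0, 0, 0],
    [0, 0, 0]
  ]
}}

```text
time_s: 11.58
position: [0.5277, 0.1882, 0.043]
tool_rot: [[0.066, 0.998, -0.001], [0.998, -0.066, -0.0], [-0.0, -0.001, -1.0]]
ft_force: [-0.5, -0.8, -1.1]
grip_width: 0.0127
gripper_force: 78.5
```

```bash
python3 look.py 7; python3 - <<'E'
from h import *
st=observe();im,d=cams.get_image("wrist");P=cloud("wrist",d,st);Q=tob(P);Q[d==0]=9e9
m=(abs(Q[...,2]-37)<4)&(Q[...,0]>-20)&(Q[...,0]<38)&(Q[...,1]>100)&(Q[...,1]<340)
print(cv2.minAreaRect(Q[m][:,:2].astype(np.float32)),np.median(Q[m][:,2]))
E
```

```text
TCP board [ 15.1 216.6  43. ] yaw -3.81 [-0.5 -0.8 -1.1] 11.5833
top cheese ((15.300300598144531, 68.19145202636719), (85.90580749511719, 46.41473388671875), 89.922607421875) [-7.932167 25.21975 ] [ 38.559975 111.13016 ] 486 55.374594802725994
side cheese ((14.426721572875977, 67.66075897216797), (90.26828002929688, 47.382686614990234), 89.70872497558594) [-9.396412 22.569962] [ 38.172787 112.89619 ] 287 57.1970322688804
((15.649726867675781, 217.91632080078125), (30.06288719177246, 196.26089477539062), 0.07464851438999176) 36.72203661816687
```

{"api": "move_arm", "payload": {
  "jaw": [1, 1, 1, 1, 1, 1, 1, 1, 1, 1, 1, 1],
  "dp": [
    [-0.2, 0.01, 0],
    [-0.2, 0.01, 0],
    [-0.2, 0.01, 0],
    [-0.3, 0.01, 0],
    [-0.4, 0.01, 0],
    [-0.5, 0.01, 0],
    [-0.5, 0.01, 0],
    [-0.5, 0.01, 0],
    [-0.5, 0.01, 0],
    [-0.5, 0.01, 0],
    [-0.4, 0.01, 0],
    [-0.3, 0.01, 0]
  ],
  "turn": [
    [0, 0, 0],
    [0, 0, 0],
    [0, 0, 0],
    [0, 0, 0],
    [0, 0, 0],
    [0, 0, 0],
    [0, 0, 0],
    [0, 0, 0],
    [0, 0, 0],
    [0, 0, 0],
    [0, 0, 0],
    [0, 0, 0]
  ]
}}

```text
time_s: 12.73
position: [0.5264, 0.1436, 0.0429]
tool_rot: [[0.066, 0.998, -0.0], [0.998, -0.066, 0.0], [0.0, -0.0, -1.0]]
ft_force: [-0.5, 2.8, 0.2]
grip_width: 0.0129
gripper_force: 78.7
```

```bash
python3 look.py 8
```

```text
TCP board [ 16.7 172.   42.9] yaw -3.81 [-0.5  2.8  0.2] 12.7333
top cheese ((15.52645492553711, 28.185420989990234), (46.453529357910156, 86.3186264038086), 0.20445406436920166) [ -7.629095  -15.0424595] [38.89651 71.34849] 484 55.2289672865146
side cheese ((14.536693572998047, 27.92721939086914), (87.48591613769531, 47.138275146484375), 88.80571746826172) [ -9.284853 -15.511725] [38.271515 71.53187 ] 246 57.212495670974974
```

{"api": "move_arm", "payload": {
  "jaw": [1, 1, 1, 1, 1, 1, 1, 1, 1, 1, 1, 1],
  "dp": [
    [-0.4, 0.01, 0],
    [-0.5, 0.01, 0],
    [-0.6, 0.01, 0],
    [-0.6, 0.01, 0],
    [-0.6, 0.01, 0],
    [-0.6, 0.01, 0],
    [-0.6, 0.01, 0],
    [-0.6, 0.01, 0],
    [-0.6, 0.01, 0],
    [-0.6, 0.01, 0],
    [-0.5, 0.01, 0],
    [-0.3, 0, 0]
  ],
  "turn": [
    [0, 0, 0],
    [0, 0, 0],
    [0, 0, 0],
    [0, 0, 0],
    [0, 0, 0],
    [0, 0, 0],
    [0, 0, 0],
    [0, 0, 0],
    [0, 0, 0],
    [0, 0, 0],
    [0, 0, 0],
    [0, 0, 0]
  ]
}}

```text
time_s: 13.83
position: [0.5232, 0.0785, 0.0429]
tool_rot: [[0.066, 0.998, -0.0], [0.998, -0.066, 0.0], [-0.0, -0.0, -1.0]]
ft_force: [-0.6, 2.7, 0.2]
grip_width: 0.0127
gripper_force: 78.7
```

```bash
python3 look.py 9
```

```text
TCP board [ 17.7 106.8  42.9] yaw -3.81 [-0.6  2.7  0.2] 13.8333
top cheese ((15.554872512817383, -58.829673767089844), (41.08982849121094, 45.808048248291016), 88.29391479492188) [ -7.5703626 -79.887886 ] [ 38.576374 -38.489765] 346 55.189747789682826
side cheese ((14.339212417602539, -35.1982536315918), (85.30487060546875, 45.53546905517578), 89.45154571533203) [ -8.581575 -77.812225] [37.146294   7.5896416] 205 57.461928150846944
```

{"api": "move_arm", "payload": {
  "jaw": [1, 1, 1, 1, 1, 1, 1, 1, 1, 1, 1, 1],
  "dp": [
    [-0.4, 0.01, 0],
    [-0.6, 0.01, 0],
    [-0.6, 0.01, 0],
    [-0.6, 0.01, 0],
    [-0.6, 0.01, 0],
    [-0.6, 0.01, 0],
    [-0.6, 0.01, 0],
    [-0.6, 0.01, 0],
    [-0.6, 0.01, 0],
    [-0.6, 0.01, 0],
    [-0.4, 0.01, 0],
    [-0.2, 0, 0]
  ],
  "turn": [
    [0, 0, 0],
    [0, 0, 0],
    [0, 0, 0],
    [0, 0, 0],
    [0, 0, 0],
    [0, 0, 0],
    [0, 0, 0],
    [0, 0, 0],
    [0, 0, 0],
    [0, 0, 0],
    [0, 0, 0],
    [0, 0, 0]
  ]
}}

```text
time_s: 14.93
position: [0.5201, 0.0146, 0.0429]
tool_rot: [[0.067, 0.998, -0.0], [0.998, -0.067, 0.0], [0.0, -0.0, -1.0]]
ft_force: [-0.5, 3.5, -0.2]
grip_width: 0.0126
gripper_force: 78.7
```

{"api": "move_arm", "payload": {
  "jaw": [1, 1, 1],
  "dp": [
    [-0.15, 0, 0],
    [-0.1, 0, 0],
    [0, 0, 0]
  ],
  "turn": [
    [0, 0, 0],
    [0, 0, 0],
    [0, 0, 0]
  ]
}}

```text
time_s: 15.18
position: [0.5201, 0.0125, 0.0429]
tool_rot: [[0.066, 0.998, 0.0], [0.998, -0.066, -0.0], [-0.0, 0.0, -1.0]]
ft_force: [-0.7, 1.6, -1.8]
grip_width: 0.0127
gripper_force: 78.6
```

Reading y is about 40 now, so roughly 2–3 mm to go.

{"api": "move_arm", "payload": {
  "jaw": [1, 1, 1, 1],
  "dp": [
    [-0.1, 0, 0],
    [-0.1, 0, 0],
    [-0.1, 0, 0],
    [0, 0, 0]
  ],
  "turn": [
    [0, 0, 0],
    [0, 0, 0],
    [0, 0, 0],
    [0, 0, 0]
  ]
}}

```text
time_s: 15.52
position: [0.5199, 0.0096, 0.0429]
tool_rot: [[0.066, 0.998, 0.0], [0.998, -0.066, -0.0], [-0.0, 0.0, -1.0]]
ft_force: [-0.2, 0.5, -1.1]
grip_width: 0.0128
gripper_force: 78.6
```

```bash
python3 look.py 10
```

```text
TCP board [18.7 37.9 42.9] yaw -3.78 [-0.2  0.5 -1.1] 15.5167
top cheese ((15.325445175170898, -140.74070739746094), (46.57040023803711, 18.881986618041992), 2.9430088996887207) [  -7.9172354 -149.32031  ] [  38.43447 -130.13217] 149 55.34624104014496
side cheese ((13.039270401000977, -104.6646728515625), (44.25311279296875, 87.96138000488281), 0.6357178688049316) [  -9.145559 -148.84955 ] [ 35.384377 -60.86433 ] 167 57.633387154645334
```

{"api": "move_arm", "payload": {
  "jaw": [1, 1, 1, 1],
  "dp": [
    [-0.1, 0, 0],
    [-0.1, 0, 0],
    [0, 0, 0],
    [0, 0, 0]
  ],
  "turn": [
    [0, 0, 0],
    [0, 0, 0],
    [0, 0, 0],
    [0, 0, 0]
  ]
}}

```text
time_s: 15.95
position: [0.5198, 0.0087, 0.0431]
tool_rot: [[0.066, 0.998, 0.0], [0.998, -0.066, 0.002], [0.002, 0.0, -1.0]]
ft_force: [-0.1, 7.4, 2.2]
grip_width: 0.0127
gripper_force: 78.9
```

{"api": "move_arm", "payload": {
  "jaw": [1, 1, 1],
  "dp": [
    [-0.1, 0, 0],
    [0, 0, 0],
    [0, 0, 0]
  ],
  "turn": [
    [0, 0, 0],
    [0, 0, 0],
    [0, 0, 0]
  ]
}}

```text
time_s: 16.2
position: [0.5198, 0.0086, 0.0434]
tool_rot: [[0.066, 0.998, 0.001], [0.998, -0.066, 0.003], [0.003, 0.001, -1.0]]
ft_force: [0.3, 13.6, 4.3]
grip_width: 0.0128
gripper_force: 79.2
```

{"api": "move_arm", "payload": {
  "jaw": [1, 1, 1, 1, 1, 1, 1, 1, 1, 1, 1, 1],
  "dp": [
    [0.2, 0, 0],
    [0.4, 0, 0],
    [0.6, 0, 0],
    [0.5, 0, 0],
    [0, -0.5, 0],
    [0, -0.7, 0],
    [0, -0.5, 0],
    [0, 0, 0],
    [0, 0, 0.15],
    [0, 0, 0.1],
    [0, 0, 0.1],
    [0, 0, 0]
  ],
  "turn": [
    [0, 0, 0],
    [0, 0, 0],
    [0, 0, 0],
    [0, 0, 0],
    [0, 0, 0],
    [0, 0, 0],
    [0, 0, 0],
    [0, 0, 0],
    [0, 0, 0],
    [0, 0, 0],
    [0, 0, 0],
    [0, 0, 0]
  ]
}}

```text
time_s: 17.2
position: [0.5039, 0.0247, 0.0392]
tool_rot: [[0.066, 0.998, -0.0], [0.998, -0.066, 0.0], [0.0, -0.0, -1.0]]
ft_force: [-0.0, 0.6, -2.4]
grip_width: 0.0128
gripper_force: 78.6
```

```bash
python3 look.py 11
```

```text
TCP board [ 1.8 52.  39.2] yaw -3.79 [-0.   0.6 -2.4] 17.2
top cheese ((15.80510139465332, -129.055419921875), (45.58167266845703, 40.60809326171875), 0.8026373982429504) [  -7.155615 -149.4897  ] [  38.692444 -108.692276] 349 55.22423253932918
side cheese ((10.656919479370117, -106.02778625488281), (84.5550765991211, 43.87199401855469), 83.16140747070312) [  -9.011472 -147.9115  ] [ 37.47095  -62.243526] 108 57.64665257983518
```

View pics/side11.png

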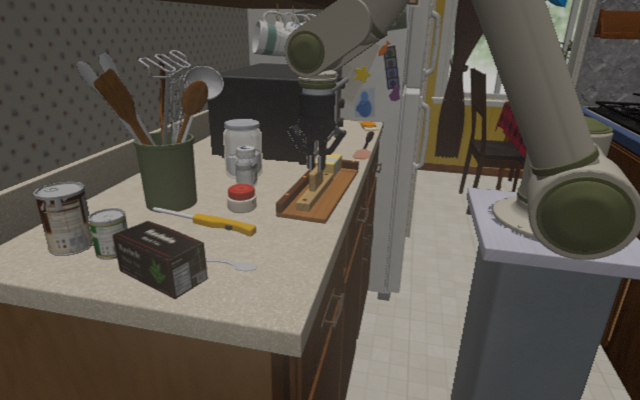

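The side view shows the cheese in the far corner near (333,163), and the stick on the board behind it (300–330, 165–205). The stick is still about 1 mm up, so I'll lower it to contact.

{"api": "move_arm", "payload": {
  "jaw": [1, 1, 1],
  "dp": [
    [0, 0, 0.06],
    [0, 0, 0.06],
    [0, 0, 0]
  ],
  "turn": [
    [0, 0, 0],
    [0, 0, 0],
    [0, 0, 0]
  ]
}}

```text
time_s: 17.55
position: [0.5041, 0.0248, 0.0391]
tool_rot: [[0.066, 0.998, 0.001], [0.998, -0.066, -0.0], [-0.0, 0.001, -1.0]]
ft_force: [-2.7, -0.7, 7.6]
grip_width: 0.0129
gripper_force: 79.6
```

Contact with the deck. Releasing gently and then rising.

{"api": "move_arm", "payload": {
  "jaw": [1.8, 2.4, 3, 3.5, 3.5, 3.5],
  "dp": [
    [0, 0, -0.08],
    [0, 0, 0],
    [0, 0, 0],
    [0, 0, 0],
    [0, 0, 0],
    [0, 0, 0]
  ],
  "turn": [
    [0, 0, 0],
    [0, 0, 0],
    [0, 0, 0],
    [0, 0, 0],
    [0, 0, 0],
    [0, 0, 0]
  ]
}}

```text
time_s: 18.05
position: [0.5038, 0.0248, 0.0389]
tool_rot: [[0.066, 0.998, -0.0], [0.998, -0.066, 0.0], [0.0, -0.0, -1.0]]
ft_force: [0.1, 0.1, 0.2]
grip_width: 0.0348
gripper_force: 0.0
```

{"api": "move_arm", "payload": {
  "jaw": [3.5, 3.5, 3.5, 3.5, 3.5, 3.5, 3.5, 3.5, 3.5, 3.5, 3.5, 3.5],
  "dp": [
    [0, 0, -0.5],
    [0, 0, -1],
    [0, 0, -2],
    [0, 0, -2.5],
    [0, 0, -2.5],
    [0, 0, -2.5],
    [0, 0, -2],
    [0, 0, -1],
    [0, -3, 0],
    [0, -3, 0],
    [0, -2, 0],
    [0, 0, 0]
  ],
  "turn": [
    [0, 0, 0],
    [0, 0, 0],
    [0, 0, 0],
    [0, 0, 0],
    [0, 0, 0],
    [0, 0, 0],
    [0, 0, 0],
    [0, 0, 0],
    [0, 0, 0],
    [0, 0, 0],
    [0, 0, 0],
    [0, 0, 0]
  ]
}}

```text
time_s: 19.05
position: [0.4207, 0.0308, 0.1795]
tool_rot: [[0.066, 0.998, -0.001], [0.998, -0.066, 0.0], [0.0, -0.001, -1.0]]
ft_force: [0.2, 0.2, 1.5]
grip_width: 0.0353
gripper_force: 0.0
```

{"api": "move_arm", "payload": {
  "jaw": [3.5, 3.5, 3.5, 3.5, 3.5, 3.5, 3.5, 3.5, 3.5, 3.5],
  "dp": [
    [2, 0, -1],
    [3, 0, -1],
    [3.5, 0, 0],
    [3.5, 0, 0],
    [3.5, 0, 0],
    [3.5, 0, 0],
    [3, 0, 0],
    [2, 0, 0],
    [0, 0, 0],
    [0, 0, 0]
  ],
  "turn": [
    [0, 0, 0],
    [0, 0, 0],
    [0, 0, 0],
    [0, 0, 0],
    [0, 0, 0],
    [0, 0, 0],
    [0, 0, 0],
    [0, 0, 0],
    [0, 0, 0],
    [0, 0, 0]
  ]
}}

```text
time_s: 19.88
position: [0.4399, 0.2703, 0.1989]
tool_rot: [[0.064, 0.998, -0.0], [0.998, -0.064, -0.0], [-0.0, -0.0, -1.0]]
ft_force: [-0.3, -0.2, -0.1]
grip_width: 0.0349
gripper_force: 0.0
```

```bash
python3 look.py 12; python3 - <<'E'
from h import *
im,d=cams.get_image("top");Q=tob(cloud("top",d));Q[d==0]=9e9
cv2.imwrite("pics/crop12.png",cv2.resize(im[150:260,280:500,::-1],None,fx=3.6,fy=3.6))
m=(abs(Q[...,2]-35.2)<3)&(Q[...,0]>-50)&(Q[...,0]<33)&(Q[...,1]>-58)&(Q[...,1]<200)
print("stick",cv2.minAreaRect(Q[m][:,:2].astype(np.float32)),np.percentile(Q[m][:,2],[5,50,95]))
E
```

```text
TCP board [-77.7 293.  198.9] yaw -3.68 [-0.3 -0.2 -0.1] 19.8833
top cheese ((14.969943046569824, -106.69618225097656), (46.32134246826172, 84.8149185180664), 0.2878592312335968) [  -8.023839 -149.1817  ] [ 38.28372 -64.28687] 500 55.30864629563392
side cheese ((14.471750259399414, -105.06391143798828), (86.67318725585938, 47.66615295410156), 88.85590362548828) [  -9.455274 -148.57187 ] [ 38.64167 -62.15145] 180 57.63314719843476
stick ((1.4919004440307617, 54.15633010864258), (30.140501022338867, 197.55819702148438), 0.21430084109306335) [32.88528525 35.12906294 37.31582989]
```

View pics/crop12.png

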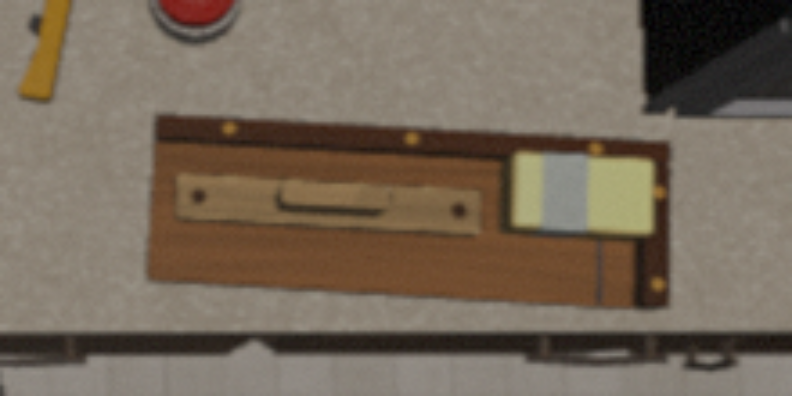

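The crop shows the cheese (510–655, 150–235) seated in the corner against fence and stop. The stick lies flat on the board behind it (175–480, 175–235), released.

```bash
python3 -c "
from rig import ticket
print(ticket.close_job())"
```

```text
the job is handed in; nothing more can be done
None
```

The cheese was squared to the fence with the stick and pushed along it to the end stop. The stick is lying flat on the board, released, and the job was handed in at about 20 s on the robot's clock.

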